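Gauge the blind socket and seat the matching doming punch

ROBOT

A 6-joint arm with a two-finger parallel gripper is mounted at the origin on a cart in front of the work surface, level with it; the furniture and walls round the work are solid. World frame = base frame: x ahead of the robot, y to its left, z up, the work surface at z = 0. Lengths are in m, angles in degrees, forces in N, time in s.
With the tool pointing down it reaches from about 0.25 to 0.725 m from the base axis. Payload 9.7 kg.
Tool frame: the origin (TCP) lies midway between the tips of the shut fingers; the grasp point (between the pads) lies 19 mm behind it; x points along the fingers, y is the direction in which the jaws open and shut, and the axes are right-handed (so a half turn about x gives the same grasp; the last joint's range is limited). The gripper opens to 85 mm and grips with 20 to 120 N. Pads are 22 mm wide; open, the fingers measure 114 mm over their backs; the gripper's body (76 mm by 85 mm) begins 54 mm behind the grasp point. The pads swing forward as they close: fully open they stand 13 mm farther back than shut.
Start: joints at [-65.833, 4.979, 10.078, 95.1, 0, 90], TCP at [0.225, -0.502, 0.231] pointing down, gripper open.
Joint ranges: [-179.16, 179.16], [-48.56, 103.87], [-65.8, 70.77], [-126.05, 130.52], [-82.76, 87.17], [-180, 180]. Speed limits (degrees/s): [127.2, 127.2, 147.25, 180, 180, 180].

INTERFACE

Orientations are given as [roll, pitch, yaw] about the fixed x, y, z axes, in that order (R = Rz(yaw) Ry(pitch) Rx(roll)).
In Python, from workcell import bot, cams gives the robot as it stands.
- The arm moves only by the tool apply_moves, never from a script. Its argument "commands" is a list of rows, each a list of 5 numbers: the shift along the tool's x, y, z in m, then the turn about the tool's x in rad, then the opening, from -1 (shut) to 1 (fully open). In form: [[tx, ty, tz, roll, hand], ...]. A call has 1 to 12 rows; each row is the pose to reach, as a shift and turn from the pose measured when the call began, along the tool's axes at that moment; what a row does not reach only later rows make up. A row lasts 1/10 s, in which the tool goes at most 50 mm and 8.59 degrees, less where a joint would pass 70% of its speed; a pose out of reach is approached as far as the arm can. A call with a gripper value outside its range is refused whole. The fingers move at their own pace and stop on an object; "newtons" is the grip in N (left out, the last holds). Time passes only in rows, so rows that repeat a pose let the fingers close. It gives the time, the measured TCP pose, the force and the opening at its end, in the units of the state.
- bot.get_obs(): the state, without advancing time (a new reading comes with each control period).
- cams.camera(name): name is "scene" or "top" or "wrist"; returns a dict with "frame" (384x512x3 uint8, blue, green, red), "depth" (384x512 float32, m along the optical axis (not along the pixel's ray), 0 where there is no reading), "camera_matrix" (3x3 intrinsics, pixels), "R" (3x3) and "t" (3): a world point X has camera coordinates R X + t; the wrist camera has in their place "mount" (4x4, takes a point from camera to tool coordinates, whose origin is the TCP and whose axes are the tool frame's). Camera axes: x right, y down, z forward; pixel columns grow to the right and rows downward; lengths in m; the calibration is good to about 2 mm. A picture is of the moment at which its call begins: read the wrist's pose just before it.
- bot.job_done(): hands the job in, once; it reports no verdict.
Trained networks look in the newest picture that a camera, given by its name, has taken for a name from the list of things; names that differ only in an ending like _2 or _b are one class to them, and where a whole thing is asked for, a point or a joint stands for the part that bears it (a point fixed in the world has none). Each returns a list of dicts, best first, with "confidence" (0 to 1); they miss things now and then, are a little off and sometimes report something else, mostly with a low value. They report only what shows in the picture. A call takes as long as a camera call. They do not tell look-alikes from the thing itself.
- cams.spot_in(name, camera): "rect" ([left, top, right, bottom] in pixels, round what is visible of it).
The state is a dict: "time": time; "q": joint angles; "qd": joint speeds; "joint_efforts": joint torques, N m; "ee_pos": TCP position; "tcp_rot": TCP orientation; "wrist_force": force on the tool from outside, world axes, zero at the start; "torque": the same for the moment, N m; "opening": finger opening in m.
Only numpy, scipy, OpenCV 4.12 (cv2) and the standard library are available. Lean on these libraries where they do the work, as an engineer would, in place of code of your own. Each camera call takes 0.05 s, during which the arm holds its last target. There are 200 camera calls.

TASK

The open hole in the steel block is blind, and is either shallow (25 mm) or deep (50 mm). Take the depth rod from its storage hole in the block, lower it into the open hole until it rests on the bottom to find out which, and put it back in its storage hole. Then stand the punch that suits in the open hole, right down on the bottom: the short punch if it is shallow, the long one if deep, so that its domed end stands 50 mm above the block; leave the other punch in the wooden rack.

Things in the scene. Friction and masses are not known exactly. Their poses are not given: they have to be found in the camera images.
- socket_block: Fixed steel block 140 x 60 mm, 65 mm high, with a 30 mm wide open round blind hole in its far half and the rod's storage hole 75 mm away. Origin: on the bench, on the axis of the open hole; z up, x along the block, the storage hole at x = -75 mm. Hole mouth at z = 65 mm. Its flat floor is 25 mm below the mouth in some runs, 50 mm in others; this pose does not tell. It bears a push of 40 N.
- depth_rod: Loose rod 120 mm long, upright in its storage hole in the block. Shank 14 mm thick, lines 25 and 50 mm from the tip; ribbed grip 22 mm thick from 80 to 120 mm above the tip. Up to 0.17 kg. Origin: centre of the lower tip; z along the rod, up. The storage hole is 24 mm wide and 55 mm deep, so the tip is 10 mm and the top 130 mm above the bench (carry the punches over it); it goes back where it was.
- punch_short: The shorter of two loose plain steel punches, 20 mm thick, 75 mm long, domed top (straight sides up to 65 mm), up to 0.2 kg. Upright in one of the two holes (30 mm wide, 25 mm deep, 80 mm apart) of a fixed dark wooden rack 48 x 130 mm, 60 mm high; which hole varies. Origin: centre of its flat foot, 35 mm above the bench at the start; z up.
- punch_long: The longer punch, 20 mm thick, 100 mm long, domed top (straight sides up to 90 mm), up to 0.25 kg. Upright in the other hole of the wooden rack, 80 mm from the short punch. Origin: centre of its flat foot, 35 mm above the bench at the start; z up.
Not all that is in view belongs to the job. Leave any green look-alike of the punch_short alone.

How it is judged:
By the outcome, as a careful person would: the job done as asked, in the order asked, and still so for the second after the job is handed in, with the robot touching nothing.
It also fails if it takes over 51 s, if anything falls off the work surface, if the arm or the gripper's body presses on something with over 40 N, if the wrist force passes 120 N, or if a joint passes its speed limit or range.

## Working session

There is one attempt and no reset: what is moved stays moved. The work goes in short steps, Python scripts to look and compute and a tool call to move; the robot and the scene stay as the last step left them, time stands still between calls to the robot, and variables do not carry over. Pictures are saved under pics/ and viewed, about 8 in all and at most 12, crops included, and the job is handed in when it is done.

Besides the shell and the picture viewer there is one more tool, called after ">>>" as name([rows], argument=value, ...), one row to a line, values as JSON. apply_moves: Moves the arm, as the interface text tells. Its arguments: {"type":"object","properties":{"commands":{"type":"array"},"newtons":{"type":"number"}},"required":["commands"]}

```bash
mkdir -p pics; ls
cat > h.py <<'E'
import numpy as np, cv2
from workcell import bot, cams
def pts(c, tool=None):
    """world xyz for each pixel"""
    d=c["depth"]; K=c["camera_matrix"]; h,w=d.shape
    u,v=np.meshgrid(np.arange(w),np.arange(h))
    P=np.stack([(u-K[0,2])/K[0,0]*d,(v-K[1,2])/K[1,1]*d,d],-1)
    if "mount" in c and tool is not None:
        p,Rt=tool; M=np.array(c["mount"]); P=P@M[:3,:3].T+M[:3,3]; return P@Rt.T+p
    return (P-np.array(c["t"]))@np.array(c["R"])
E
python3 - <<'E'
from h import *
o=bot.get_obs(); print(o)
ims=[]
for n in("scene","top"):
    c=cams.camera(n); np.savez(f"pics/{n}0.npz",**c); cv2.imwrite(f"pics/{n}0.png",c["frame"])
    P=pts(c)
    for t in("socket_block","depth_rod","punch_short","punch_long"):
        for r in cams.spot_in(t,n)[:4]:
            a=np.array(r["rect"]); u,v=((a[:2]+a[2:])/2).astype(int)
            print(n,t,round(r["confidence"],2),a.round(0),P[v,u].round(3))
E
cd pics; python3 -c "
import cv2,numpy as np
a=cv2.imread('scene0.png');b=cv2.imread('top0.png')
cv2.imwrite('both0.png',cv2.resize(np.vstack([a,b]),(400,600)) if 0 else cv2.resize(np.hstack([a,b]),(800,300)))"
```

```text
pics
{'time': 0.0, 'q': array([-6.58329520e+01,  5.01221702e+00,  1.00327687e+01,  9.51010769e+01,
        3.32580902e-03,  8.99999407e+01]), 'qd': array([ 0.00165218,  0.04972867,  0.01598591, -0.03723462, -0.03060368,
        0.00244752]), 'joint_efforts': array([ 1.53045312e-03, -5.20389676e+01,  4.64801860e+01,  1.64340256e-02,
        1.83626912e-04, -7.09279760e-06]), 'ee_pos': array([ 0.225082  , -0.5015611 ,  0.23055728]), 'tcp_rot': array([-92.36511084,  89.91940606, 111.8019941 ]), 'wrist_force': array([-0.29579647, -0.96737524,  0.55109426]), 'torque': array([-0.00649512, -0.02127342,  0.02038955]), 'opening': 0.08547501573586928}
scene socket_block 0.57 [192. 150. 252. 208.] [ 0.551 -0.21   0.064]
scene depth_rod 0.8 [222. 142. 233. 176.] [ 0.557 -0.227  0.103]
scene punch_short 0.7 [253. 152. 260. 187.] [ 0.588 -0.306  0.044]
scene punch_short 0.53 [292. 165. 303. 197.] [ 0.446 -0.318  0.084]
scene punch_long 0.58 [254. 170. 271. 208.] [ 0.435 -0.239  0.098]
top depth_rod 0.52 [225. 181. 238. 197.] [ 0.564 -0.236  0.13 ]
top punch_short 0.64 [266. 175. 272. 188.] [ 0.588 -0.308  0.066]
```

View pics/top0.png

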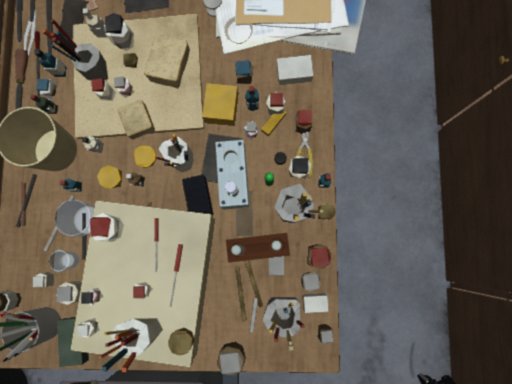

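View pics/scene0.png

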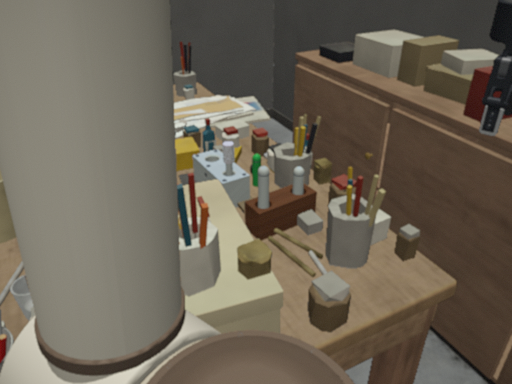

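The top view shows the block at (231,175), with its open hole near (231,148) and the rod at (231,188). The rack is at (257,247), with the long punch at (236,250) and the short one at (277,245). The green look-alike at (269,178) should be left alone. Next I'll measure these from depth.

```bash
cat > t.py <<'E'
from h import *
from scipy.spatial.transform import Rotation as Rn
c=dict(np.load("pics/top0.npz")); P=pts(c)
def reg(name,u0,v0,u1,v1,zl,zh):
    Q=P[v0:v1,u0:u1].reshape(-1,3); Q=Q[(Q[:,2]>zl)&(Q[:,2]<zh)]
    r=cv2.minAreaRect(Q[:,:2].astype(np.float32)*1000)
    print(name,len(Q),"mean",Q.mean(0).round(4),"mid",((Q.min(0)+Q.max(0))/2).round(4),"zmax",Q[:,2].max().round(3),"rect",np.round(r[0],1),np.round(r[1],1),round(r[2],1)); return Q
reg("block",205,130,262,215,.060,.070)
reg("rack",215,225,300,270,.055,.064)
reg("rod",215,175,248,205,.120,.14)
reg("left",220,235,255,265,.100,.15)
reg("right",262,230,292,260,.100,.15)
reg("leftall",220,235,255,265,.068,.15)
reg("rightall",262,230,292,260,.068,.15)
reg("green",258,165,280,190,.05,.15)
np.set_printoptions(linewidth=200)
print((P[140:160:1,220:244:2,2]*1000).round(0).astype(int))
o=bot.get_obs(); print(Rn.from_euler("xyz",o["tcp_rot"],degrees=True).as_matrix().round(3))
K=c["camera_matrix"];print(K.round(1),(-c["R"].T@c["t"]).round(3))
c=cams.camera("wrist");print(np.array(c["mount"]).round(3))
cv2.imwrite("pics/crop.png",cv2.resize(cv2.imread("pics/top0.png")[125:275,200:310],None,fx=4,fy=4,interpolation=cv2.INTER_CUBIC))
E
python3 t.py
```

```text
block 1526 mean [ 0.6063 -0.2302  0.0647] mid [ 0.6066 -0.2292  0.0649] zmax 0.07 rect [ 606.9 -229.8] [140.2  60.2] 4.6
rack 1116 mean [ 0.449  -0.2853  0.0594] mid [ 0.4483 -0.2855  0.0594] zmax 0.064 rect [ 449.1 -285.1] [ 48.  130.1] 6.6
rod 106 mean [ 0.566  -0.2344  0.1285] mid [ 0.5672 -0.2343  0.1261] zmax 0.132 rect [ 566.7 -234. ] [21.1 21.2] 48.8
left 91 mean [ 0.444  -0.2464  0.1295] mid [ 0.4441 -0.2461  0.122 ] zmax 0.137 rect [ 444.1 -246.1] [17.3 19. ] 0.5
right 72 mean [ 0.4529 -0.3233  0.1063] mid [ 0.4531 -0.3228  0.1053] zmax 0.11 rect [ 453.1 -322.8] [15.7 17.9] 0.1
leftall 101 mean [ 0.4441 -0.2471  0.125 ] mid [ 0.4442 -0.2461  0.1042] zmax 0.137 rect [ 444.1 -246.1] [18.1 18.9] 1.3
rightall 84 mean [ 0.4529 -0.3231  0.105 ] mid [ 0.4532 -0.3228  0.1022] zmax 0.11 rect [ 453.2 -322.8] [19.9 17.9] 0.4
green 76 mean [ 0.5948 -0.3102  0.0695] mid [ 0.5958 -0.3104  0.0637] zmax 0.077 rect [ 595.8 -310.4] [17.  17.3] 88.9
[[ 6  7  6  7  4  6  7  8 63 67 62 64]
 [ 8  6 65 64 64 61 64 64 64 64 66 65]
 [63 66 64 65 65 65 65 67 64 67 66 64]
 [65 63 68 64 65 62 68 64 64 
[... 219 characters left out ...]
64 66 62 65 66 66 63 67]
 [63 63 65 65 61 59 63 66 64 65 65 63]
 [67 65 63 62 57 51 52 60 66 64 65 65]
 [66 64 64 56 46 43 42 51 64 63 64 64]
 [64 66 64 50 39 40 40 39 63 65 65 66]
 [66 68 59 43 39 39 37 39 43 63 65 65]
 [64 65 54 40 40 40 37 41 40 64 64 64]
 [70 67 50 40 38 39 41 43 39 67 65 67]
 [63 66 50 39 39 38 41 38 39 67 66 66]
 [65 65 46 39 40 41 40 40 39 63 63 68]
 [65 66 45 40 39 40 41 39 40 63 61 67]]
[[-0.     0.409 -0.912]
 [ 0.    -0.912 -0.409]
 [-1.    -0.    -0.   ]]
[[406.6   0.  250.6]
 [  0.  406.6 199.5]
 [  0.    0.    1. ]] [ 0.445 -0.309  0.914]
[[-0.    -0.303  0.953 -0.143]
 [ 1.     0.001  0.     0.   ]
 [-0.001  0.953  0.303 -0.079]
 [ 0.     0.     0.     1.   ]]
```

View pics/crop.png

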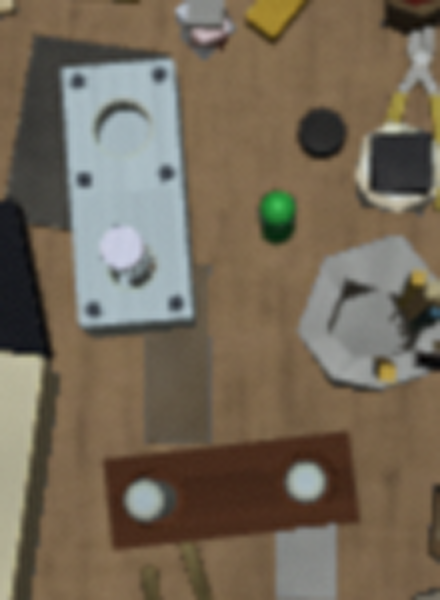

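```bash
cat >> h.py <<'E'
def ray(c,u,v,z,tool=None):
    """world point at height z on the pixel's ray"""
    K=c["camera_matrix"]; d=np.array([(u-K[0,2])/K[0,0],(v-K[1,2])/K[1,1],1.])
    if tool is not None:
        p,Rt=tool; M=np.array(c["mount"]); d=Rt@M[:3,:3]@d; C=Rt@M[:3,3]+p
    else:
        R=np.array(c["R"]); d=R.T@d; C=-R.T@np.array(c["t"])
    return C+d*(z-C[2])/d[2]
E
python3 - <<'E'
from h import *
c=dict(np.load("pics/top0.npz")); P=pts(c)
print("hole",ray(c,230.5,157.1,.065).round(4),[ray(c,u,v,.065).round(4)[:2] for u,v in((223.4,157),(237.6,157),(230.5,149.9),(230.5,164.4))])
a=np.array([.225,-.5]);b=np.array([.567,-.234]);t=(b-a)/np.linalg.norm(b-a)
m=P[...,2]>.12
for q in range(0,440,40):
    s=(P[...,:2]-a)@t; n=np.abs((P[...,:2]-a)@np.array([-t[1],t[0]]))
    k=(s>q/1e3)&(s<q/1e3+.04)&(n<.12)
    print(q,[round(float(P[...,2][k&(n<w)].max()),3) if (k&(n<w)).any() else None for w in(.06,.09,.12)])
k=(P[...,0]>.45)&(P[...,0]<.75)&(P[...,1]<-.1)&(P[...,1]>-.4)&m
Q=P[k]; print(len(Q)); 
for x in np.arange(.45,.75,.03):
    q=Q[(Q[:,0]>=x)&(Q[:,0]<x+.03)]
    if len(q): print(x.round(2),q[:,1].min().round(3),q[:,1].max().round(3),q[:,2].max().round(3),len(q))
E
```

```text
hole [ 0.6401 -0.2283  0.065 ] [array([ 0.6405, -0.2131]), array([ 0.6402, -0.2436]), array([ 0.6559, -0.2282]), array([ 0.6242, -0.2285])]
0 [0.295, 0.295, 0.295]
40 [0.058, 0.058, 0.058]
80 [0.058, 0.058, 0.058]
120 [0.148, 0.173, 0.174]
160 [0.154, 0.154, 0.174]
200 [0.1, 0.104, 0.104]
240 [0.106, 0.106, 0.106]
280 [0.914, 0.914, 0.914]
320 [0.132, 0.137, 0.165]
360 [0.068, 0.1, 0.1]
400 [0.132, 0.132, 0.132]
388
0.45 -0.252 -0.238 0.135 13
0.48 -0.393 -0.357 0.164 55
0.51 -0.399 -0.362 0.172 88
0.54 -0.386 -0.224 0.165 122
0.57 -0.243 -0.226 0.131 26
0.6 -0.152 -0.101 0.172 47
0.63 -0.152 -0.123 0.153 30
0.66 -0.12 -0.113 0.125 7
```

>>> apply_moves([
  [0,-0.1045,-0.4203,-1.246,1],
  [0,-0.1045,-0.4203,-1.246,1],
  [0,-0.1045,-0.4203,-1.246,1],
  [0,-0.1045,-0.4203,-1.246,1],
  [0,-0.1045,-0.4203,-1.246,1],
  [0,-0.1045,-0.4203,-1.246,1],
  [0,-0.1045,-0.4203,-1.246,1],
  [0,-0.1045,-0.4203,-1.246,1],
  [0,-0.1045,-0.4203,-1.246,1],
  [0,-0.1045,-0.4203,-1.246,1],
  [0,-0.1045,-0.4203,-1.246,1],
  [0,-0.1045,-0.4203,-1.246,1],
])

```text
time: 1.75
ee_pos: [0.5653, -0.2349, 0.2314]
tcp_rot: [-39.1, 90.0, -123.6]
wrist_force: [-0.1, 0.9, -0.4]
opening: 0.0851
```

```bash
cat >> h.py <<'E'
from scipy.spatial.transform import Rotation as Rn
def tool():
    o=bot.get_obs(); return o["ee_pos"],Rn.from_euler("xyz",o["tcp_rot"],degrees=True).as_matrix()
def to(x,y,z):
    p,R=tool(); print("shift to",(x,y,z),(R.T@(np.array([x,y,z])-p)).round(4))
def st():
    o=bot.get_obs(); _,R=tool(); print(round(o["time"],2),o["ee_pos"].round(4),"yaw jaw",round(np.degrees(np.arctan2(R[1,1],R[0,1])),2),"tilt",R[2].round(4),"F",o["wrist_force"].round(2),"open",round(o["opening"],4),"q6",o["q"][5].round(1))
E
python3 - <<'E'
from h import *
st(); T=tool(); c=cams.camera("wrist"); P=pts(c,T); np.savez("pics/w1.npz",P=P,f=c["frame"]); cv2.imwrite("pics/w1.png",c["frame"])
for t in("depth_rod",):
    for r in cams.spot_in(t,"wrist"): print(t,r)
Q=P.reshape(-1,3)
k=(Q[:,2]>.12)&(Q[:,2]<.135)&(np.hypot(Q[:,0]-.566,Q[:,1]+.234)<.03); q=Q[k]; print(len(q),q.mean(0),cv2.minEnclosingCircle(q[:,:2].astype(np.float32)*1000))
k=(Q[:,2]>.062)&(Q[:,2]<.068)&(np.hypot(Q[:,0]-.6,Q[:,1]+.23)<.12); print(cv2.minAreaRect(Q[k][:,:2].astype(np.float32)*1000))
to(.566,-.2342,.091)
E
```

```text
1.75 [ 0.5653 -0.2349  0.2314] yaw jaw 5.49 tilt [-1.e+00 -1.e-04  1.e-04] F [-0.12  0.92 -0.41] open 0.0851 q6 61.9
depth_rod {'rect': [243.1, 161.2, 269.0, 197.9], 'confidence': 0.83}
472 [ 0.56755746 -0.2310522   0.12911019] ((567.7535400390625, -232.32305908203125), 11.167257308959961)
((599.41259765625, -226.94503784179688), (156.65121459960938, 224.31387329101562), 4.978133201599121)
shift to (0.566, -0.2342, 0.091) [ 0.1406  0.001  -0.001 ]
```

View pics/w1.png

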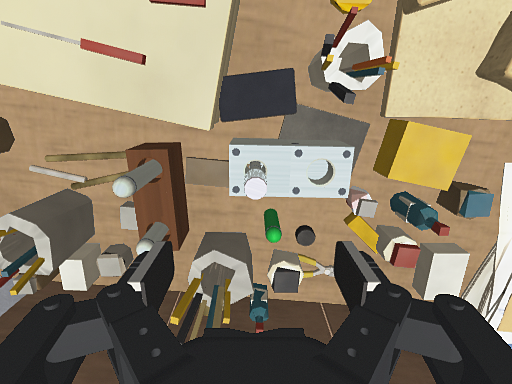

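>>> apply_moves([
  [0.04,0.0018,-0.0016,0,1],
  [0.09,0.0018,-0.0016,0,1],
  [0.12,0.0018,-0.0016,0,1],
  [0.1404,0.0018,-0.0016,0,1],
  [0.1404,0.0018,-0.0016,0,1],
  [0.1404,0.0018,-0.0016,0,0],
  [0.1404,0.0018,-0.0016,0,-1],
  [0.1404,0.0018,-0.0016,0,-1],
  [0.1404,0.0018,-0.0016,0,-1],
  [0.1404,0.0018,-0.0016,0,-1],
  [0.1404,0.0018,-0.0016,0,-1],
  [0.1404,0.0018,-0.0016,0,-1],
], newtons=40)

```text
time: 3.05
ee_pos: [0.5671, -0.2337, 0.0923]
tcp_rot: [53.5, 89.9, -31.1]
wrist_force: [-0.4, -0.3, 5.1]
opening: 0.0212
```

Run:
```python
from h import *
st()
```

```text
3.05 [ 0.5671 -0.2337  0.0923] yaw jaw 5.46 tilt [-1.      0.0014  0.0011] F [-0.37 -0.33  5.12] open 0.0212 q6 62.2
```

>>> apply_moves([
  [-0.04,0,0,0,-1],
  [-0.08,0,0,0,-1],
  [-0.08,0,0,0,-1],
  [-0.08,0.04,0.0005,0,-1],
  [-0.08,0.0745,0.001,0,-1],
  [-0.08,0.0745,0.001,0,-1],
  [-0.08,0.0745,0.001,0,-1],
])

```text
time: 3.75
ee_pos: [0.6414, -0.2272, 0.1706]
tcp_rot: [-86.9, 90.0, -171.4]
wrist_force: [-0.7, -0.4, -0.2]
opening: 0.0208
```

Run:
```python
from h import *
st(); T=tool(); c=cams.camera("wrist"); P=pts(c,T); np.savez("pics/w2.npz",P=P,f=c["frame"],**{k:c[k] for k in("camera_matrix","mount")},p=T[0],R=T[1]); 
cv2.imwrite("pics/w2.png",cv2.resize(c["frame"][100:330,150:400],None,fx=2.4,fy=2.4))
```

```text
3.75 [ 0.6414 -0.2272  0.1706] yaw jaw 5.5 tilt [-1.e+00 -8.e-04  0.e+00] F [-0.72 -0.39 -0.2 ] open 0.0208 q6 65.0
```

View pics/w2.png

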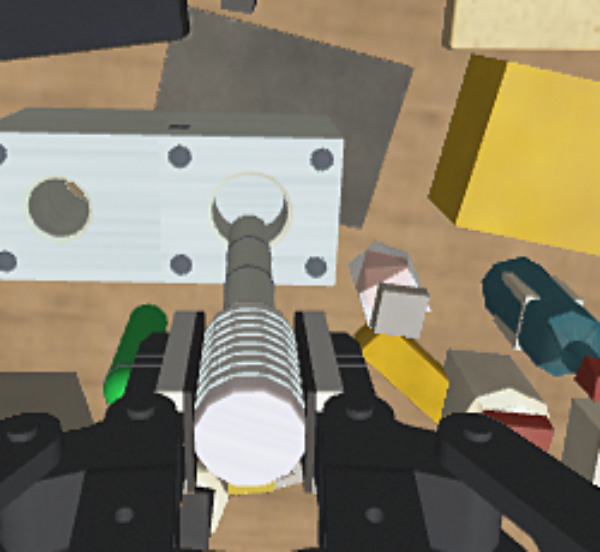

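Run:
```python
from h import *
d=dict(np.load("pics/w2.npz")); T=(d["p"],d["R"])
f=lambda u,v,z: ray(d,(u+.5)/2.4-.5+150,(v+.5)/2.4-.5+100,z,T).round(4)
print("store",f(59,208,.065),"open",f(251,210,.065),"rodtip near",f(250,220,.088),"rodtip centre?",f(250,229,.088))
```

```text
store [ 0.5684 -0.2316  0.065 ] open [ 0.643  -0.2251  0.065 ] rodtip near [ 0.6423 -0.2219  0.088 ] rodtip centre? [ 0.6426 -0.2252  0.088 ]
```

>>> apply_moves([
  [0.025,0,0,0,-1],
  [0.04,0,0,0,-1],
  [0.044,0,0,0,-1],
  [0.044,0,0,0,-1],
  [0.044,0,0,0,-1],
])

```text
time: 4.3
ee_pos: [0.6409, -0.2277, 0.1289]
tcp_rot: [51.0, 89.9, -33.5]
wrist_force: [0.2, 0.1, -1.1]
opening: 0.0209
```

>>> apply_moves([
  [0.001,0,0,0,-1],
  [0.002,0,0,0,-1],
  [0.003,0,0,0,-1],
  [0.004,0,0,0,-1],
  [0.004,0,0,0,-1],
])

```text
time: 4.8
ee_pos: [0.6409, -0.2277, 0.1246]
tcp_rot: [45.7, 89.9, -38.8]
wrist_force: [0.6, 0.3, -0.5]
opening: 0.0213
```

>>> apply_moves([
  [0.001,0,0,0,-1],
  [0.002,0,0,0,-1],
  [0.003,0,0,0,-1],
  [0.003,0,0,0,-1],
  [0.003,0,0,0,-1],
])

```text
time: 5.3
ee_pos: [0.641, -0.2277, 0.1223]
tcp_rot: [52.2, 89.9, -32.3]
wrist_force: [-1.7, 0.6, 5.1]
opening: 0.0214
```

>>> apply_moves([
  [0.001,0,0,0,-1],
  [0.0015,0,0,0,-1],
  [0.0015,0,0,0,-1],
])

```text
time: 5.6
ee_pos: [0.6411, -0.2278, 0.1222]
tcp_rot: [55.9, 89.8, -28.6]
wrist_force: [-3.9, -0.0, 10.5]
opening: 0.0209
```

Run:
```python
from h import *
st(); to(.5670,-.2337,.1706); to(.5670,-.2337,.094)
```

```text
5.6 [ 0.6411 -0.2278  0.1222] yaw jaw 5.45 tilt [-1.      0.0032  0.0021] F [-3.89 -0.02 10.52] open 0.0209 q6 65.0
shift to (0.567, -0.2337, 0.1706) [-0.0486 -0.0741 -0.0011]
shift to (0.567, -0.2337, 0.094) [ 0.028  -0.0744 -0.0012]
```

Contact at TCP z = 0.1223 is 30 mm above the storage pose. That puts the floor at 40 mm, so the hole is shallow and the short punch is the right one. I'm returning the rod now.

>>> apply_moves([
  [-0.025,0,0,0,-1],
  [-0.05,0,0,0,-1],
  [-0.05,0,0,0,-1],
  [-0.05,-0.04,-0.0006,0,-1],
  [-0.05,-0.0742,-0.0012,0,-1],
  [-0.05,-0.0742,-0.0012,0,-1],
  [-0.05,-0.0742,-0.0012,0,-1],
  [-0.05,-0.0742,-0.0012,0,-1],
])

```text
time: 6.4
ee_pos: [0.5675, -0.2335, 0.1716]
tcp_rot: [57.1, 89.8, -27.4]
wrist_force: [-0.0, -0.2, -0.5]
opening: 0.021
```

Run:
```python
from h import *
st(); to(.5670,-.2337,.0935)
```

```text
6.4 [ 0.5675 -0.2335  0.1716] yaw jaw 5.46 tilt [-1.      0.0032  0.0021] F [-0.02 -0.17 -0.51] open 0.021 q6 62.2
shift to (0.567, -0.2337, 0.0935) [ 0.0781 -0.0007 -0.    ]
```

>>> apply_moves([
  [0.03,-0.0005,0,0,-1],
  [0.05,-0.0005,0,0,-1],
  [0.065,-0.0005,0,0,-1],
  [0.075,-0.0005,0,0,-1],
  [0.0765,-0.0005,0,0,-1],
  [0.078,-0.0005,0,0,-1],
  [0.079,-0.0005,0,0,-1],
  [0.079,-0.0005,0,0,-1],
])

```text
time: 7.2
ee_pos: [0.5676, -0.2339, 0.0934]
tcp_rot: [58.0, 89.7, -26.5]
wrist_force: [1.4, 0.8, -1.0]
opening: 0.021
```

>>> apply_moves([
  [0.001,0,0,0,-1],
  [0.0015,0,0,0,-1],
  [0.0015,0,0,0,-1],
  [0.0015,0,0,0,-1],
])

```text
time: 7.6
ee_pos: [0.5678, -0.234, 0.0923]
tcp_rot: [58.8, 89.7, -25.7]
wrist_force: [0.3, -0.3, 2.0]
opening: 0.0209
```

>>> apply_moves([
  [0,0,0,0,-0.4],
  [0,0,0,0,0],
  [0,0,0,0,0.5],
  [0,0,0,0,1],
  [0,0,0,0,1],
  [-0.03,0,0,0,1],
  [-0.08,0,0,0,1],
  [-0.11,0,0,0,1],
  [-0.11,0,0,0,1],
])

```text
time: 8.5
ee_pos: [0.5687, -0.2343, 0.2077]
tcp_rot: [60.8, 89.2, -23.7]
wrist_force: [0.3, 0.2, 0.4]
opening: 0.0855
```

Run:
```python
from h import *
st(); T=tool(); c=cams.camera("wrist"); P=pts(c,T); cv2.imwrite("pics/w3.png",c["frame"])
Q=P.reshape(-1,3)
k=(Q[:,2]>.12)&(Q[:,2]<.135)&(np.hypot(Q[:,0]-.5675,Q[:,1]+.232)<.03); q=Q[k]; print("rod",len(q),q.mean(0).round(4),q[:,2].max())
for z,(x,y),n in((.11,(.453,-.3228),"short"),(.135,(.444,-.246),"long")):
    k=(Q[:,2]>z-.012)&(Q[:,2]<z+.004)&(np.hypot(Q[:,0]-x,Q[:,1]-y)<.025); q=Q[k]; print(n,len(q))
    if len(q): print(q.mean(0).round(4),cv2.minEnclosingCircle(q[:,:2].astype(np.float32)*1000))
print(cams.spot_in("punch_short","wrist"))
to(.4545,-.3215,.21)
```

```text
8.5 [ 0.5687 -0.2343  0.2077] yaw jaw 5.46 tilt [-0.9999  0.0117  0.0065] F [0.28 0.16 0.39] open 0.0855 q6 62.2
rod 568 [ 0.5687 -0.2315  0.129 ] 0.13174666558832065
short 205
[ 0.4533 -0.3173  0.1056] ((453.1013488769531, -318.9070739746094), 8.58699893951416)
long 480
[ 0.4474 -0.2423  0.1307] ((445.34027099609375, -244.08448791503906), 10.23083209991455)
[{'rect': [121.4, 230.2, 154.6, 269.9], 'confidence': 0.93}, {'rect': [261.0, 215.8, 278.2, 251.7], 'confidence': 0.57}]
shift to (0.4545, -0.3215, 0.21) [-0.0077 -0.1209  0.0765]
```

View pics/w3.png

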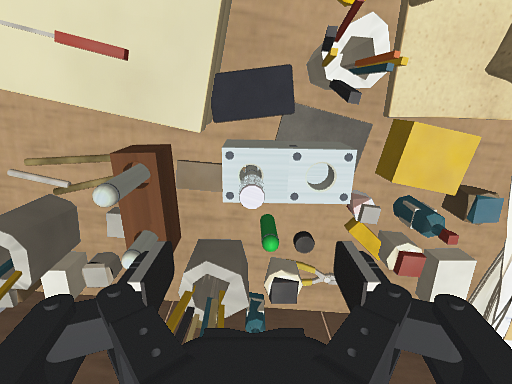

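Run:
```python
from h import *
c=dict(np.load("pics/top0.npz")); P=pts(c).reshape(-1,3)
a=np.radians(5.5); ax=np.array([np.cos(a),np.sin(a)]); ay=np.array([-ax[1],ax[0]])
for zmin in(.07,.09,.11,.13,.15):
    q=P[(P[:,2]>zmin)&(P[:,2]<.3)]; L=np.c_[(q[:,:2]-[.4535,-.3228])@ax,(q[:,:2]-[.4535,-.3228])@ay]
    k=(abs(L[:,0])<.09)&(abs(L[:,1])<.075); 
    print(zmin,[(int(l[0]*1e3),int(l[1]*1e3),int(z*1e3)) for l,z in zip(L[k],q[k][:,2]) if not(abs(l[0])<.012 and abs(l[1])<.012)][::4])
```

```text
0.07 [(89, -61, 138), (85, -65, 164), (88, -59, 130), (83, -64, 163), (83, -71, 161), (86, -64, 124), (81, -67, 161), (88, -58, 100), (83, -62, 136), (79, -67, 164), (77, -73, 170), (85, -61, 106), (78, -63, 161), (76, -69, 171), (88, -16, 97), (88, -24, 94), (85, -60, 91), (78, -62, 148), (75, -68, 166), (86, -13, 97), (86, -21, 97), (83, -60, 87), (77, -64, 135), (74, -68, 160), (85, -11, 97), (84, -19, 98), (79, -60, 108), (75, -65, 133), (72, -71, 151), (83, -13, 95), (82, -21, 95), (76, -62, 108), (71, -66, 148), (81, -7, 95), (80, -15, 96), (76, -59, 91), (73, -64, 121), (69, -69, 146), (79, -11, 96), (78, -19, 94), (71, -64, 123), (69, -71, 131), (77, -12, 96), (78, -21, 73), (70, -65, 109), (70, -74, 98), (75, -10, 96), (74, -18, 93), (70, -67, 87), (68, -74, 98), (72, -12, 97), (72, -20, 97), (67, -70, 95), (71, -8, 96), (70, -16, 97), (66, -65, 85), (65, -72, 96), (69, -12, 95), (68, -20, 95), (63, -63, 97), (62, -71, 98), (67, -9, 94), (66, -17, 97), (65, -25, 95), (61, -67, 98), (59, -74, 112), (64, -15, 95), (63, -23, 97), (59, -61, 98), (59, -69, 96), (56, -74, 119), (6
[... 4211 characters left out ...]
, -66, 144), (69, -71, 131), (51, -66, 137), (49, -71, 162), (52, -44, 133), (49, -67, 148), (47, -73, 162), (48, -41, 161), (47, -65, 141), (45, -71, 162), (46, -39, 161), (46, -64, 133), (44, -69, 161), (45, -38, 151), (44, -45, 159), (43, -38, 152), (42, -44, 161), (4, 72, 130), (0, 72, 132), (-1, 70, 132), (-5, 71, 130)]
0.15 [(85, -64, 160), (84, -71, 165), (83, -69, 160), (81, -65, 163), (81, -63, 151), (79, -69, 163), (79, -62, 151), (77, -69, 162), (77, -66, 151), (74, -71, 168), (73, -72, 160), (71, -67, 152), (49, -69, 161), (47, -69, 162), (48, -40, 161), (46, -67, 159), (45, -74, 163), (46, -45, 159), (43, -70, 161), (44, -39, 162), (42, -70, 160), (43, -39, 162), (41, -43, 160)]
```

>>> apply_moves([
  [-0.012,-0.121,0.0765,-0.96,0.2],
  [-0.012,-0.121,0.0765,-0.96,0.2],
  [-0.012,-0.121,0.0765,-0.96,0.2],
  [-0.012,-0.121,0.0765,-0.96,0.2],
  [-0.012,-0.121,0.0765,-0.96,0.2],
  [-0.012,-0.121,0.0765,-0.96,0.2],
  [-0.012,-0.121,0.0765,-0.96,0.2],
  [-0.012,-0.121,0.0765,-0.96,0.2],
  [-0.012,-0.121,0.0765,-0.96,0.2],
])

```text
time: 9.5
ee_pos: [0.454, -0.3213, 0.2132]
tcp_rot: [7.7, 89.7, -21.9]
wrist_force: [0.7, 0.9, 0.5]
opening: 0.0512
```

Run:
```python
from h import *
st(); T=tool(); c=cams.camera("wrist"); P=pts(c,T); cv2.imwrite("pics/w4.png",c["frame"])
Q=P.reshape(-1,3)
for z,(x,y),n in((.11,(.453,-.3208),"short"),(.135,(.444,-.246),"long")):
    k=(Q[:,2]>z-.012)&(Q[:,2]<z+.004)&(np.hypot(Q[:,0]-x,Q[:,1]-y)<.025); q=Q[k]; print(n,len(q))
    if len(q): print(q.mean(0).round(4),cv2.minEnclosingCircle(q[:,:2].astype(np.float32)*1000),q[q[:,2]>q[:,2].max()-.004].mean(0))
print(cams.spot_in("punch_short","wrist"))
k=(Q[:,2]>.056)&(Q[:,2]<.064)&(abs(Q[:,0]-.45)<.05)&(abs(Q[:,1]+.285)<.08);print(cv2.minAreaRect(Q[k][:,:2].astype(np.float32)*1000))
to(.4545,-.3205,.071)
```

```text
9.5 [ 0.454  -0.3213  0.2132] yaw jaw 60.32 tilt [-1.0e+00  7.0e-04  5.5e-03] F [0.75 0.91 0.54] open 0.0512 q6 -5.6
short 329
[ 0.452  -0.3214  0.1063] ((452.86083984375, -322.15850830078125), 9.997491836547852) [ 0.45328978 -0.32229697  0.10866399]
long 473
[ 0.443  -0.2456  0.1313] ((444.31640625, -244.78253173828125), 10.225791931152344) [ 0.44413506 -0.24470977  0.13360392]
[{'rect': [240.2, 163.1, 257.9, 194.6], 'confidence': 0.76}]
((449.6758728027344, -284.2892150878906), (48.76103973388672, 130.18487548828125), 6.380038261413574)
shift to (0.4545, -0.3205, 0.071) [ 0.1427  0.0008 -0.001 ]
```

View pics/w4.png

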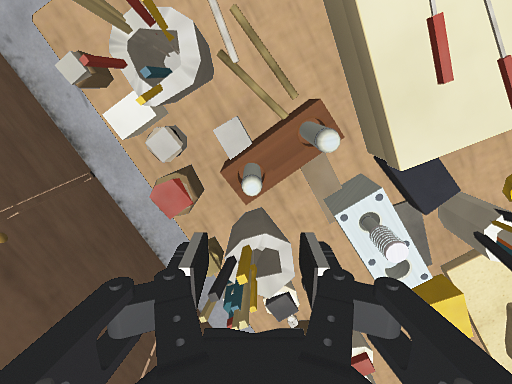

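>>> apply_moves([
  [0.045,-0.0013,-0.001,0,0.2],
  [0.09,-0.0013,-0.001,0,0.2],
  [0.12,-0.0013,-0.0013,0,0.2],
  [0.135,-0.0013,-0.0013,0,0.2],
  [0.1435,-0.0013,-0.0013,0,0.2],
  [0.1435,-0.0013,-0.0013,0,0.2],
  [0.1435,-0.0013,-0.0013,0,-0.3],
  [0.1435,-0.0013,-0.0013,0,-1],
  [0.1435,-0.0013,-0.0013,0,-1],
  [0.1435,-0.0013,-0.0013,0,-1],
  [0.1435,-0.0013,-0.0013,0,-1],
  [0.1435,-0.0013,-0.0013,0,-1],
], newtons=45)

```text
time: 10.8
ee_pos: [0.454, -0.3227, 0.0719]
tcp_rot: [2.3, 89.5, -27.4]
wrist_force: [0.2, -0.1, 6.3]
opening: 0.0182
```

Run:
```python
from h import *
st(); to(.4531,-.322,.19)
```

```text
10.8 [ 0.454  -0.3227  0.0719] yaw jaw 60.36 tilt [-1.e+00  4.e-04  9.e-03] F [ 0.2  -0.13  6.31] open 0.0182 q6 -5.8
shift to (0.4531, -0.322, 0.19) [-1.181e-01  2.000e-04 -1.000e-04]
```

>>> apply_moves([
  [-0.045,0,0,0,-1],
  [-0.09,0,0,0,-1],
  [-0.135,0,0,0,-1],
  [-0.138,0,0,0,-1],
  [-0.138,0.0353,0.0231,0,-1],
  [-0.138,0.0706,0.0462,0,-1],
  [-0.138,0.106,0.0694,0,-1],
  [-0.138,0.1413,0.0925,0,-1],
  [-0.138,0.1766,0.1156,0,-1],
  [-0.138,0.1766,0.1156,0,-1],
  [-0.138,0.1766,0.1156,0,-1],
  [-0.138,0.1766,0.1156,0,-1],
])

```text
time: 12.0
ee_pos: [0.6402, -0.2262, 0.2109]
tcp_rot: [0.9, 89.5, -28.7]
wrist_force: [-0.5, -0.5, -1.0]
opening: 0.0189
```

Run:
```python
from h import *
st(); T=tool(); c=cams.camera("wrist"); np.savez("pics/w5.npz",**{k:c[k] for k in("camera_matrix","mount","depth","frame")},p=T[0],R=T[1]); 
cv2.imwrite("pics/w5.png",cv2.resize(c["frame"][100:330,150:400],None,fx=2.4,fy=2.4))
to(.642,-.2262,.095)
```

```text
12.0 [ 0.6402 -0.2262  0.2109] yaw jaw 60.34 tilt [-1.0e+00  1.0e-04  8.6e-03] F [-0.47 -0.52 -1.04] open 0.0189 q6 10.2
shift to (0.642, -0.2262, 0.095) [0.1163 0.0012 0.0006]
```

View pics/w5.png

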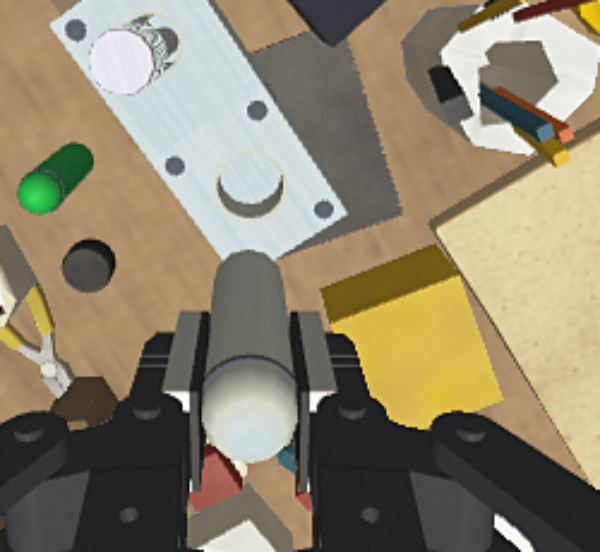

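Run:
```python
from h import *
d=dict(np.load("pics/w5.npz")); T=(d["p"],d["R"]); z=T[0][2]-.0369
f=lambda u,v,z: ray(d,(u+.5)/2.4-.5+150,(v+.5)/2.4-.5+100,z,T).round(4)
print("open",f(250.5,184,.065),[f(u,v,.065)[:2] for u,v in((217,184),(284,184),(250,151),(250,217))])
print("foot",[(n,f(u,v,z)) for n,u,v in(("top",247,250),("left",215,268),("right",283,268))], "TCP",T[0].round(4))
```

```text
open [ 0.6412 -0.2252  0.065 ] [array([ 0.6338, -0.2382]), array([ 0.6487, -0.2121]), array([ 0.628 , -0.2179]), array([ 0.6546, -0.233 ])]
foot [('top', array([ 0.632 , -0.2212,  0.174 ])), ('left', array([ 0.6322, -0.2321,  0.174 ])), ('right', array([ 0.642 , -0.2149,  0.174 ]))] TCP [ 0.6402 -0.2262  0.2109]
```

>>> apply_moves([
  [0.04,0.0013,-0.0004,0,-1],
  [0.08,0.0013,-0.0004,0,-1],
  [0.1,0.0013,-0.0004,0,-1],
  [0.108,0.0013,-0.0004,0,-1],
  [0.116,0.0013,-0.0004,0,-1],
  [0.124,0.0013,-0.0004,0,-1],
  [0.13,0.0013,-0.0004,0,-1],
  [0.13,0.0013,-0.0004,0,-1],
  [0.13,0.0013,-0.0004,0,-1],
])

```text
time: 12.95
ee_pos: [0.6415, -0.2257, 0.0818]
tcp_rot: [2.0, 89.4, -27.7]
wrist_force: [-0.5, 1.2, -1.5]
opening: 0.0189
```

Foot is inside the hole at about 45 mm with no contact. I'm creeping the last 5 mm.

>>> apply_moves([
  [0.002,0,0,0,-1],
  [0.0035,0,0,0,-1],
  [0.0045,0,0,0,-1],
  [0.0055,0,0,0,-1],
  [0.006,0,0,0,-1],
  [0.006,0,0,0,-1],
])

```text
time: 13.55
ee_pos: [0.6418, -0.2259, 0.0769]
tcp_rot: [2.7, 89.4, -27.0]
wrist_force: [-1.9, 0.6, 6.1]
opening: 0.0187
```

>>> apply_moves([
  [0,0,0,0,-0.5],
  [0,0,0,0,-0.2],
  [0,0,0,0,0.2],
  [0,0,0,0,0.2],
  [-0.02,0,0,0,0.2],
  [-0.06,0,0,0,0.2],
  [-0.1,0,0,0,0.2],
  [-0.14,0,0,0,0.2],
  [-0.14,0,0,0,0.2],
  [-0.14,0,0,0,0.2],
])

```text
time: 14.55
ee_pos: [0.6409, -0.2254, 0.2179]
tcp_rot: [4.0, 89.2, -25.7]
wrist_force: [0.5, 0.6, -0.0]
opening: 0.051
```

Run:
```python
from h import *
st(); T=tool(); c=cams.camera("wrist"); P=pts(c,T).reshape(-1,3); cv2.imwrite("pics/w6.png",c["frame"])
for z,(x,y),n in((.115,(.6415,-.2257),"short"),(.135,(.444,-.246),"long"),(.13,(.5675,-.232),"rod")):
    k=(P[:,2]>z-.03)&(P[:,2]<z+.006)&(np.hypot(P[:,0]-x,P[:,1]-y)<.02); q=P[k]
    print(n,len(q),len(q) and (q[:,2].max().round(4),np.percentile(q[:,2],95).round(4),q.mean(0).round(4)))
c=cams.camera("scene"); cv2.imwrite("pics/s6.png",cv2.resize(c["frame"][120:230,170:330],None,fx=4,fy=4))
```

```text
14.55 [ 0.6409 -0.2254  0.2179] yaw jaw 60.31 tilt [-9.999e-01  9.000e-04  1.310e-02] F [ 0.49  0.59 -0.01] open 0.051 q6 10.4
short 418 (np.float64(0.1157), np.float64(0.1148), array([ 0.639 , -0.2238,  0.108 ]))
long 14 (np.float64(0.1089), np.float64(0.1089), array([ 0.4535, -0.2489,  0.107 ]))
rod 708 (np.float64(0.1324), np.float64(0.1312), array([ 0.569 , -0.2312,  0.1273]))
```

View pics/w6.png

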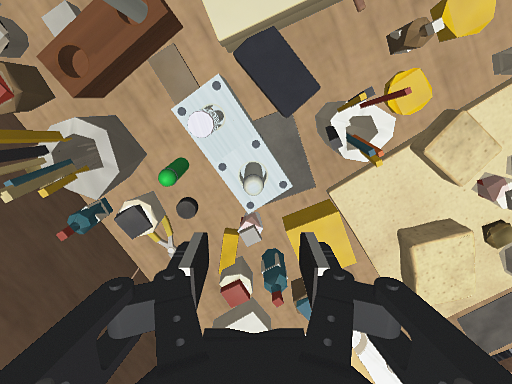

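View pics/s6.png

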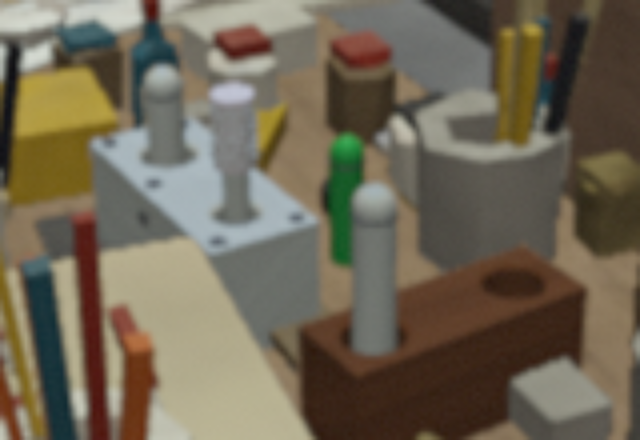

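The wrist view shows the short punch upright in the open hole at (253,180) and the rod in its storage hole at (201,123). In the scene crop the long punch is still in the rack at (374,270), and the green piece is untouched at (346,200). The punch top measures about 0.115 m and the gripper is clear of everything.

```bash
python3 -c "
from workcell import bot
print(bot.job_done())"
```

```text
the job is handed in; nothing more can be done
None
```

The hole is shallow, so I stood the short punch in it, right on the bottom, and handed the job in at about 14.6 s of the 51 s allowed.

- **Depth:** the rod touched bottom 30 mm higher than in its storage hole. That puts the floor 40 mm above the bench, so the hole is 25 mm deep. Pressing a little further raised the force from 5 N to 10.5 N with no more travel, and the top camera's depth reading also gave about 40 mm.
- **Rod:** I put it back in its storage hole. It came to rest at the same height as before, and its top reads about 130 mm.
- **Punch:** the short punch touched down at the height I expected with 6 N. After release its dome reads about 115 mm above the bench, which is 50 mm above the block.
- **Left alone:** the last pictures show the long punch still in the rack, the green look-alike standing in place, and the gripper clear of everything.

One check failed. In the last wrist view the long punch was mostly out of frame, so I got no height for it and confirmed it only from the scene picture. The top and wrist cameras also disagreed by 2–4 mm on positions, within the 5–8 mm of clearance in the holes.

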